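# Key a drive shaft into a belt pulley

### The arm

A 6-joint arm with a two-finger parallel gripper is mounted at the origin on a cart in front of the work surface, level with it; the furniture and walls round the work are solid. World frame = base frame: x ahead of the robot, y to its left, z up, the work surface at z = 0. Lengths are in m, angles in degrees, forces in N, time in s.
With the tool pointing down it reaches from about 0.4 to 0.825 m from the base axis. Payload 7 kg.
Tool frame: the origin (TCP) lies at the centre of the arm's flange, where the gripper is bolted on; the fingertips stand 178 mm ahead of it and the grasp point (between the pads) lies 159 mm ahead of it (tip_reach is the distance from the TCP to the fingertips, in m); z points along the fingers, y is the line along which they close (so a half turn about z gives the same grasp; the last joint's range is limited). The gripper opens to 88 mm and grips with 3 to 60 N. Pads are 19 mm wide; open, the fingers measure 130 mm over their backs; the gripper's body (78 mm by 193 mm) begins 47 mm behind the grasp point.
Start: joints at [-48.466, 20.546, 0.682, 0, -70.136, -16.507], TCP at [0.286, -0.612, 0.405] pointing down, gripper open.
Joint ranges: [-176.03, 176.03], [-82.01, 121.73], [-58.28, 71.71], [-173.87, 95.51], [-174.79, -0.11], [-173.66, 173.66]. Speed limits (degrees/s): [136.94, 136.94, 172.46, 180, 180, 180].

### API

Orientations are given as [roll, pitch, yaw] about the fixed x, y, z axes, in that order (R = Rz(yaw) Ry(pitch) Rx(roll)).
In Python, from plant import * gives the robot as it stands.
- The arm moves only by the shell command python3 -m handwheel 'ROWS'. ROWS is JSON, a list of rows, each a list of 7 numbers: the opening, from -1 (shut) to 1 (fully open), then the shift along the tool's x, y, z as a fraction of full scale, then the turn, a rotation vector about the tool's x, y, z as a fraction of full scale. A call has 1 to 5 rows; each row shifts and turns the commanded pose from where the row before left it, along the tool's axes as they then stand; what a row does not reach is not made up. Full scale, the value 1, is 0.025 m for a shift and 6 degrees for a turn. A row lasts 1/8 s, in which the tool goes at most 62.5 mm and 10.7 degrees, less where a joint would pass 70% of its speed; a pose out of reach is approached as far as the arm can. A call with a number of a shift or a turn outside -1 to 1 is refused whole. A call with a gripper value outside its range is refused whole. The fingers move at their own pace and stop on an object; the grip force is fixed at half the most. Time passes only in rows, so rows that do not move let the fingers close. It gives the time, the measured TCP pose, the force, the opening and the grip force at its end, in the units of the state.
- get_obs(): the state, without advancing time (a new reading comes with each control period).
- snapshot(name): name is "scene" or "top" or "wrist"; returns a dict with "color" (480x640x3 uint8, red, green, blue), "fx", "fy", "cx", "cy" (pixels), "R" (3x3) and "t" (3): a world point X has camera coordinates R X + t; the wrist camera has in their place "tool_from_camera" (4x4, takes a point from camera to tool coordinates, whose origin is the TCP and whose axes are the flange's). Camera axes: x right, y down, z forward; pixel columns grow to the right and rows downward; lengths in m; the calibration is good to about 2 mm. The wrist camera is an equidistant fisheye: a pixel r from the principal point sees the ray r / f radians off the axis. A picture is of the moment at which its call begins: read the wrist's pose just before it. There is no depth.
- close_job(): hands the job in; it is judged then, once.
The state is a dict: "clock": time; "joint_pos": joint angles; "qvel": joint speeds; "tau": joint torques, N m; "tool_pos": TCP position; "orientation": TCP orientation; "force": force on the tool from outside, world axes, zero at the start; "moment": the same for the moment, N m; "opening": finger opening in m; "gripper_force": force on a finger pad.
Only numpy, scipy, OpenCV 4.12 (cv2) and the standard library are available. Lean on these libraries where they do the work, as an engineer would, in place of code of your own. Each camera call takes 0.05 s, during which the arm holds its last target. There are 200 camera calls.

### The job

A belt pulley is clamped in a jig on the bench with a sliding shutter over its bore: slide the shutter by its knob all the way open, to its stop. Then take the keyed shaft (the one with a raised key along its side; leave the plain shaft without a key where it stands) out of its wooden stand, put its tip into the pulley's bore, turn it until the key slips into the keyway and push it down until its collar sits flush on the hub. A spring in the bore pushes the shaft back out, so finish while still gripping the shaft and pressing it fully home, with the shutter still open.

Things in the scene. Friction and masses are not known exactly. Their poses are not given: they have to be found in the camera images.
- jig: fixed plywood base plate 130 x 200 x 18 mm with aluminium rails (top 78 mm above the bench) that carry the shutter and two toe clamps (top 60 mm) that hold the pulley's rim. Origin on the bench under the pulley's axis; the plate reaches from 64 mm on its own +y side to 136 mm on its -y side, the rails from y = +61 to -133 mm at 33 to 43 mm either side in x. z up. The shutter opens towards the jig's own -y axis.
- shutter (a joint): slide of the shutter, m: 0 = bore covered, 0.075 = fully open against its stop; it starts between 0 and 0.012, stays where it is left, and needs about 1.5 N to slide. The shutter is a steel plate 64 x 72 x 4 mm whose top is 77.5 mm above the bench.
- shutter_knob (a point): point to grip on the shutter's upright round black knob: 18 mm in diameter (22 mm at its foot), reaching from the plate to 109 mm above the bench; this point is on its axis, 97 mm above the bench. It moves with the shutter, along the jig's -y axis when opening.
- pulley_mouth (a point): centre of the bore's mouth in the flat top of the pulley's steel hub, 70 mm above the bench; fixed, z up. Bore 24.4 mm in diameter; keyway 9.5 mm wide, 20 mm out from the axis, full depth, towards this frame's own -x axis. The pulley has its own yaw, which differs from the jig's. The rim is 92 mm in diameter and 48 mm above the bench. A sprung ejector in the bore meets the shaft's tip 30 mm below the mouth with 4 N and pushes up with 10 N when the shaft is home.
- shaft_head (a point): centre of the square grip head of the keyed shaft (loose, steel, 0.2 to 0.4 kg, stands upright in its stand). Head 28 x 28 mm across, sides along this frame's x and y, 44 mm high (22 mm up and down from this point). z points up along the shaft. The key, 7 mm wide and reaching 18 mm from the axis, points to this frame's own -x and runs from 16 to 54 mm above the tip; a small bright round mark on top of the head lies on the key's side. The tip is 76 mm below this point.
- shaft_collar (a point): centre of the underside of the keyed shaft's round collar, 34 mm below the head's centre; collar 32 mm in diameter, 12 mm high, just below the head. Fully home, it lies on the hub's top at pulley_mouth.
- shaft_tip (a point): lower end of the keyed shaft, 76 mm below the head's centre; the shaft is 22 mm in diameter, its tip chamfered over 4 mm, and the first 16 mm have no key. In the stand the tip stands 8 mm above the bench.
- shaft: the keyed shaft itself, 98 mm long, origin at its tip, z up along it; same axes as shaft_head.
- stand: fixed wooden block 64 x 64 x 22 mm in which the keyed shaft stands; origin under its centre on the bench. Its round hole is 24.5 mm wide and 14 mm deep, so lift the shaft 20 mm or more to free it.
- pulley: the clamped pulley, origin on its axis at its underside 18 mm above the bench; same axes as pulley_mouth.
- plain_shaft_head (a point): centre of the square head of the other shaft, the same but without key and mark, upright in a like wooden block; leave it alone.
Not all that is in view belongs to the job. Leave any orange look-alike of the shaft alone.

How it is judged (in metres and radians):
On the way, in this order (a step that is already met when the one before it is completed fails the run):
1. the shutter is slid fully open (value of joint shutter above 0.066 m), for 0.2 s.
2. the shaft's key has slipped into the keyway (tip more than 21 mm down the bore) (z of shaft_tip in the frame of pulley_mouth below -0.021 m and horizontal distance between shaft_tip and pulley_mouth below 0.004 m), for 0.1 s.
At the end, for the whole second after the job is handed in: Through the last second: shutter open (over 62 mm), shaft upright (0.08 rad) and at rest in the bore, collar within 2.5 mm of the hub top and 4 mm of its axis, touched by the fingers (over 2 N) and pressed on pulley and spring with over 4 N (value of joint shutter above 0.062 m and z of shaft_collar in the frame of pulley_mouth below 0.0025 m and horizontal distance between shaft_collar and pulley_mouth below 0.004 m and angle between shaft_head's own z axis and vertical below 0.08 rad and contact force between the fingers and shaft above 2 N and contact force between shaft and pulley above 4 N and linear speed of shaft below 0.02 m/s); the arm keeps its last pose, push and grip.
It fails at once if the plain shaft is moved by more than 30 mm (distance of plain_shaft_head from where it was at the start of the episode above 0.03 m).
It also fails if it takes over 48 s, if anything falls off the work surface, if the arm or the gripper's body presses on something with over 40 N, if the wrist force passes 120 N, or if a joint passes its speed limit or range.

## Working session

There is one attempt and no reset: what is moved stays moved. The work goes in short steps, Python scripts to look and compute and a shell command to move; the robot and the scene stay as the last step left them, time stands still between calls to the robot, and variables do not carry over. Pictures are saved under pics/ and viewed, at most 10 in all, crops included, and the job is handed in when it is done.

```bash
mkdir -p pics; ls
python3 - <<'E'
from plant import *
import cv2,numpy as np
o=get_obs();print(o)
for n in("scene","top"):
    s=snapshot(n);cv2.imwrite(f"pics/{n}0.png",s["color"][:,:,::-1]);print(n,s["fx"],s["fy"],s["cx"],s["cy"],np.round(s["R"],3).tolist(),np.round(s["t"],4))
E
```

```text
pics
{'clock': 0.0, 'joint_pos': array([-4.84675747e+01,  2.05908342e+01,  6.35336237e-01, -2.03411068e-02,
       -7.01375649e+01, -1.65075047e+01]), 'qvel': array([ 0.04443113, -0.01658145,  0.01665518, -0.00603684, -0.03263384,
        0.14445354]), 'tau': array([ 1.76365966e-04, -5.82722747e+01,  2.93052703e+01,  6.99711934e+00,
        6.84271901e-03, -1.30273766e-04]), 'tool_pos': array([ 0.28545783, -0.61145497,  0.40374042]), 'orientation': array([ 1.79905339e+02, -8.11155499e-03, -1.54981999e+02]), 'force': array([ 0.87472484, -0.73884141,  0.00774664]), 'moment': array([ 0.01634929, -0.05518304,  0.01586755]), 'gripper_force': 0.0, 'opening': 0.08782347408601315}
scene 553.5135656885674 553.5135656885674 319.77703826259864 233.3080242334309 [[-0.731, -0.682, 0.024], [-0.363, 0.358, -0.86], [0.579, -0.637, -0.509]] [0.4581 0.2759 0.6124]
top 502.1772495120229 502.1772495120229 321.16511007270196 246.18346929696838 [[-0.022, -1.0, 0.003], [-0.986, 0.021, -0.164], [0.164, -0.007, -0.986]] [0.072  0.5873 0.8456]
```

View pics/scene0.png

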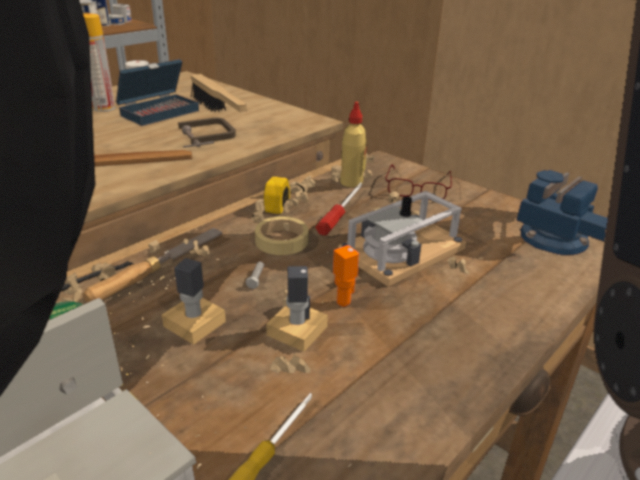

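View pics/top0.png

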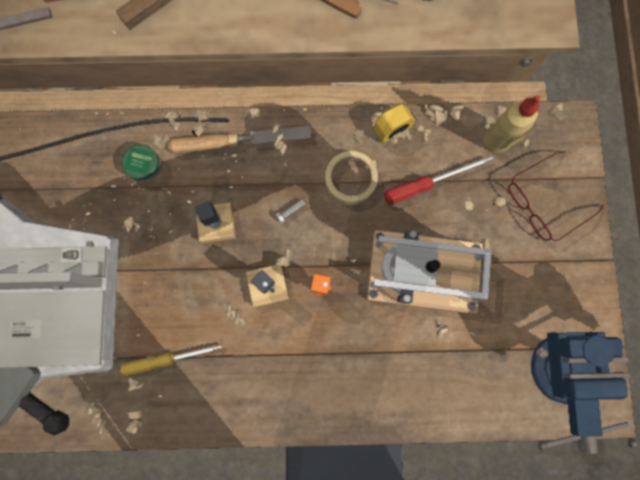

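The keyed shaft is at top-view (263,283), with its mark and key visible in the scene view at (300,285). The plain shaft is at (208,214), the orange decoy at (320,284), and the jig at (430,270) with its knob at (433,266). I'll zoom in on these.

Run:
```python
import cv2,numpy as np
t=cv2.imread("pics/top0.png");s=cv2.imread("pics/scene0.png")
a=cv2.resize(t[245:320,225:305],(320,300),interpolation=2)
b=cv2.resize(t[225:318,360:500],(480,319),interpolation=2)[:300]
c=cv2.resize(s[255:355,260:335],(225,300),interpolation=2)
d=cv2.resize(s[185:285,340:470],(390,300),interpolation=2)
r1=np.hstack([a,b]);r2=np.hstack([c,d]);r2=np.pad(r2,((0,0),(0,800-r2.shape[1]),(0,0)))
cv2.imwrite("pics/zoom.png",np.vstack([r1,r2]))
```

```text
(no output)
```

View pics/zoom.png

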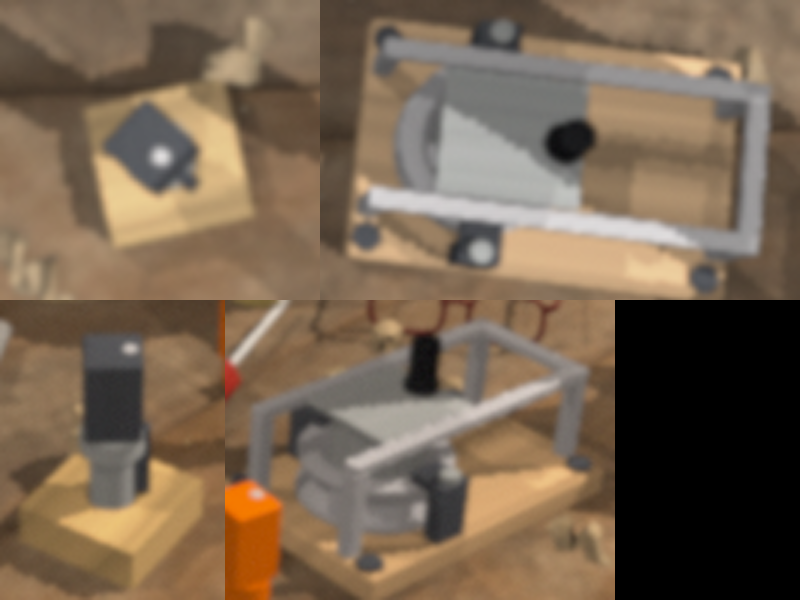

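```bash
cat > h.py <<'E'
from plant import *
import cv2,numpy as np
from scipy.spatial.transform import Rotation as Ro
def tool(o=None):
    o=o or get_obs();return Ro.from_euler('xyz',o["orientation"],degrees=True).as_matrix(),np.array(o["tool_pos"])
def ray(s,px,pose=None):
    px=np.atleast_2d(np.array(px,float))
    u=(px-[s["cx"],s["cy"]])/[s["fx"],s["fy"]]
    if "R" in s:
        R=np.array(s["R"]);t=np.array(s["t"]);d=np.c_[u,np.ones(len(u))]@R;return -R.T@t,d
    th=np.linalg.norm(u,axis=1,keepdims=True);k=np.sinc(th/np.pi)
    d=np.c_[u*k,np.cos(th)] # sin(th)*u/th
    T=np.array(s["tool_from_camera"]);R,p=pose
    return R@T[:3,3]+p,(d@T[:3,:3].T)@R.T
def plane(s,px,z,pose=None):
    c,d=ray(s,px,pose);return c+d*((z-c[2])/d[:,2])[:,None]
def go(xyz,yaw): # rows needed in tool axes: shift (units of 25mm), turn (units of 6deg)
    R,p=tool();G=Ro.from_euler('xyz',[180,0,yaw],degrees=True).as_matrix()
    print("pose",p.round(4),get_obs()["orientation"].round(2),"shift",(R.T@(np.array(xyz)-p)/.025).round(2),"turn",(Ro.from_matrix(R.T@G).as_rotvec(degrees=True)/6).round(2))
def look(name):
    pose=tool();s=snapshot("wrist");np.savez(f"pics/{name}.npz",R=pose[0],p=pose[1]);cv2.imwrite(f"pics/{name}.png",s["color"][:,:,::-1])
    return s,pose
E
python3 - <<'E'
from h import *
s=snapshot("top")
print("knob",plane(s,(434.4,265.2),.109).round(4))
print("head",plane(s,(263,282.2),.106),"orange",plane(s,(320,284),.1),"plain",plane(s,(208,213),.106))
J=lambda l:np.array([(x-320)/3.4286+360 for x,y in l]),
q=[((x-320)/3.4286+360,y/3.4286+225) for x,y in [(385,38),(768,88),(368,188),(755,253)]]
P=plane(s,q,.078);print(P.round(4))
for a,b in((0,1),(2,3)): d=P[b]-P[a];print(np.degrees(np.arctan2(d[1],d[0])))
w,p=look("w0");print({k:np.round(v,3).tolist() for k,v in w.items() if k!="color"})
go([*plane(s,(434.4,265.2),.109)[0][:2],.33],-154)
E
```

```text
knob [[ 0.5429 -0.1262  0.109 ]]
head [[0.52121063 0.15659723 0.106     ]] orange [[0.51677431 0.06297917 0.1       ]] plain [[0.63974721 0.24866406 0.106     ]]
[[ 0.5994 -0.0407  0.078 ]
 [ 0.5698 -0.2318  0.078 ]
 [ 0.5239 -0.0291  0.078 ]
 [ 0.4876 -0.219   0.078 ]]
-98.79221116512093
-100.81259001391626
{'fx': 371.648, 'fy': 371.648, 'cx': 326.927, 'cy': 233.193, 'tool_from_camera': [[-0.0, -0.964, -0.266, 0.072], [1.0, -0.0, 0.0, 0.001], [-0.0, -0.266, 0.964, 0.02], [0.0, 0.0, 0.0, 1.0]]}
pose [ 0.2855 -0.6115  0.4041] [ 1.7994e+02 -1.0000e-02 -1.5497e+02] shift [-17.54  13.23   2.97] turn [ 0.01 -0.   -0.16]
```

View pics/w0.png

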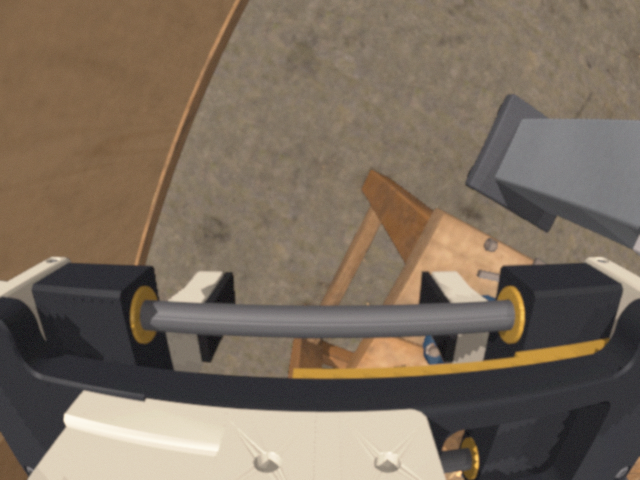

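Wrist view from the start pose: floor only, with the pads visible at (200,320) and (455,320). Jig yaw is about -9.8° with its origin near (0.551,-0.095). The knob is near (0.543,-0.126). Next I'll fly over it.

```bash
python3 -m handwheel '[[1,-1,0.8,0,0,0,1],[1,-1,0.8,0,0,0,1],[1,-1,0.8,0,0,0,1],[1,-1,0.9,0,0,0,1],[1,-1,1,0,0,0,1]]'
python3 - <<'E'
from h import *
go([.5429,-.1262,.36],170)
E
```

```text
clock: 0.82
tool_pos: [0.3837, -0.479, 0.4046]
orientation: [180.0, -0.0, 174.8]
force: [-0.2, 0.4, 0.0]
opening: 0.0877
gripper_force: 0.0
pose [ 0.3837 -0.479   0.4046] [179.99  -0.   174.81] shift [-5.06 14.63  1.79] turn [ 0.  -0.   0.8]
```

```bash
python3 -m handwheel '[[1,-0.4,1,0,0,0,0.8],[1,-0.35,1,0,0,0,0],[1,-0.35,1,0,0,0,0],[1,-0.35,1,0,0,0,0],[1,-0.35,1,0.2,0,0,0]]' >/dev/null;  python3 -m handwheel '[[1,-0.25,1,0.2,0,0,0],[1,-0.25,1,0.2,0,0,0],[1,-0.25,1,0.2,0,0,0],[1,-0.25,1,0.2,0,0,0],[1,-0.25,1,0.2,0,0,0]]'>/dev/null; python3 -m handwheel '[[1,-0.1,1,0.2,0,0,0],[1,-0.1,1,0.2,0,0,0],[1,-0.1,1,0.2,0,0,0],[1,-0.1,1,0.2,0,0,0],[1,0,0,0,0,0,0]]'
python3 - <<'E'
from h import *
go([.5429,-.1262,.36],170)
look("w1")
E
```

```text
clock: 2.7
tool_pos: [0.5259, -0.1473, 0.3542]
orientation: [-180.0, -0.0, 170.3]
force: [-0.3, -1.0, -0.8]
opening: 0.0875
gripper_force: 0.0
pose [ 0.5259 -0.1473  0.3542] [-1.8000e+02 -4.0000e-02  1.7034e+02] shift [-0.53  0.95 -0.23] turn [-0.   -0.01  0.06]
```

View pics/w1.png

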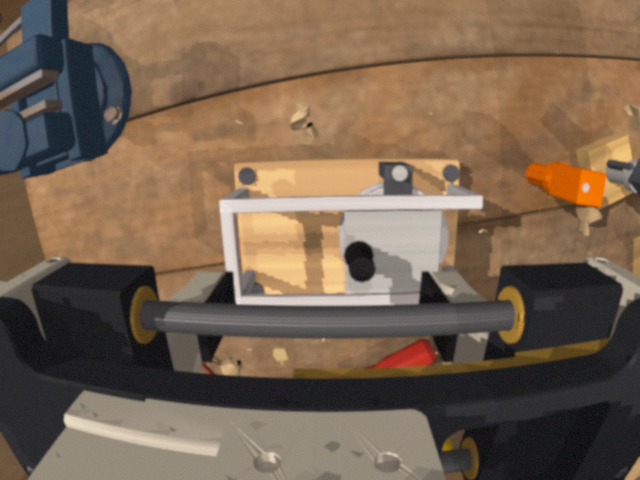

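The wrist view shows the jig. Knob top is at (361,268), the near rail's outer edge runs (221,201) to (482,196), and the knob foot is at (358,245). Computing positions from these.

Run:
```python
from h import *
pose=tool();s=snapshot("wrist")
k=plane(s,(361,268),.109,pose)[0];print("knob",k.round(4))
P=plane(s,[(221,201),(482,196),(238,302),(224,205),(482,208)],.078,pose);print(P.round(4));d=P[1]-P[0];print(np.degrees(np.arctan2(d[1],d[0])),np.linalg.norm(d))
B=plane(s,[(236,161),(460,160)],.018,pose);d=B[1]-B[0];print(B.round(4),np.degrees(np.arctan2(d[1],d[0])),np.linalg.norm(d))
g=s["color"].astype(int);m=(g.sum(2)<110)[225:290,335:385];ys,xs=np.nonzero(m);print("dark",xs.min()+335,xs.max()+335,ys.min()+225,ys.max()+225)
go([*k[:2],.262],170.5)
```

```text
knob [ 0.5421 -0.128   0.109 ]
[[ 0.4872 -0.2182  0.078 ]
 [ 0.5149 -0.0293  0.078 ]
 [ 0.5668 -0.2248  0.078 ]
 [ 0.4905 -0.2167  0.078 ]
 [ 0.524  -0.03    0.078 ]]
81.65733955152722 0.19095263573739163
[[ 0.463  -0.2166  0.018 ]
 [ 0.4937 -0.0228  0.018 ]] 80.9907780983015 0.1961844654578463
dark 347 373 243 279
pose [ 0.5257 -0.1485  0.3547] [-1.7999e+02 -1.0000e-02  1.7027e+02] shift [-0.51  0.92  3.71] turn [-0.   -0.   -0.04]
```

```bash
python3 -m handwheel '[[1,-0.5,0.95,0,0,0,-0.15],[1,0,0,1,0,0,0],[1,0,0,1,0,0,0],[1,0,0,1,0,0,0],[1,0,0,0.7,0,0,0]]' >/dev/null; python3 -m handwheel '[[-1,0,0,0,0,0,0],[-1,0,0,0,0,0,0],[-1,0,0,0,0,0,0],[-1,0,0,0,0,0,0],[-1,0,0,0,0,0,0]]'
python3 - <<'E'
from h import *
go([.542,-.128,.262],171.3)
E
```

```text
clock: 4.05
tool_pos: [0.5421, -0.1272, 0.2625]
orientation: [180.0, 0.0, 171.1]
force: [0.0, -0.3, 0.2]
opening: 0.0434
gripper_force: 0.0
pose [ 0.5421 -0.1272  0.2625] [1.7999e+02 4.0000e-02 1.7113e+02] shift [ 0.   -0.03  0.02] turn [ 0.    0.01 -0.03]
```

```bash
python3 -m handwheel '[[-1,0,0,0,0,0,0],[-1,0,0,0,0,0,0],[-1,0,0,0,0,0,0],[-1,0,-0.3,0,0,0,0],[-1,0,-0.6,0,0,0,0]]'; python3 -m handwheel '[[-1,0,-0.6,0,0,0,0],[-1,0,-0.6,0,0,0,0],[-1,0,-0.5,0,0,0,0],[-1,0,-0.2,0,0,0,0],[-1,0,0,0,0,0,0]]'
```

```text
clock: 4.68
tool_pos: [0.5387, -0.1497, 0.2621]
orientation: [180.0, 0.0, 171.2]
force: [1.9, 1.8, -1.1]
opening: 0.0168
gripper_force: 28.6
clock: 5.3
tool_pos: [0.5315, -0.1971, 0.2622]
orientation: [-180.0, 0.0, 171.1]
force: [4.4, -2.3, -7.0]
opening: 0.0164
gripper_force: 28.5
```

```bash
python3 -m handwheel '[[-1,0,-0.1,0,0,0,0],[-1,0,-0.1,0,0,0,0],[-1,0,0,0,0,0,0],[-1,0,0,0,0,0,0]]'; python3 -m handwheel '[[-1,0,-0.1,0,0,0,0],[-1,0,-0.1,0,0,0,0],[-1,0,0,0,0,0,0]]'
```

```text
clock: 5.8
tool_pos: [0.531, -0.2003, 0.2621]
orientation: [179.9, 0.0, 171.2]
force: [5.0, 4.8, -3.5]
opening: 0.0168
gripper_force: 28.5
clock: 6.18
tool_pos: [0.5307, -0.2018, 0.262]
orientation: [179.6, 0.1, 171.2]
force: [5.1, 32.6, 1.1]
opening: 0.0166
gripper_force: 28.8
```

Shutter is at its stop: 32 N, about 75 mm of travel. I'll release, rise and look at the bore.

```bash
python3 -m handwheel '[[-1,0,0.1,0,0,0,0],[1,0,0,0,0,0,0],[1,0,0,0,0,0,0],[1,0,0,-1,0,0,0],[1,0,0,-1,0,0,0]]'>/dev/null; python3 -m handwheel '[[1,-0.8,1,-1,0,0,0],[1,-0.8,1,-0.5,0,0,0],[1,-0.8,1,0,0,0,0],[1,0,1,0,0,0,0],[1,0,0,0,0,0,0]]'
python3 - <<'E'
from h import *
s,p=look("w2");print(p[1])
im=cv2.imread("pics/w2.png");cv2.imwrite("pics/w2z.png",cv2.resize(im[80:300,200:500],(750,550),interpolation=2))
E
```

```text
clock: 7.42
tool_pos: [0.6046, -0.1134, 0.3494]
orientation: [-180.0, -0.1, 171.2]
force: [-1.0, -0.9, 0.1]
opening: 0.0873
gripper_force: 0.0
[ 0.6046402  -0.11339548  0.34940773]
```

View pics/w2z.png

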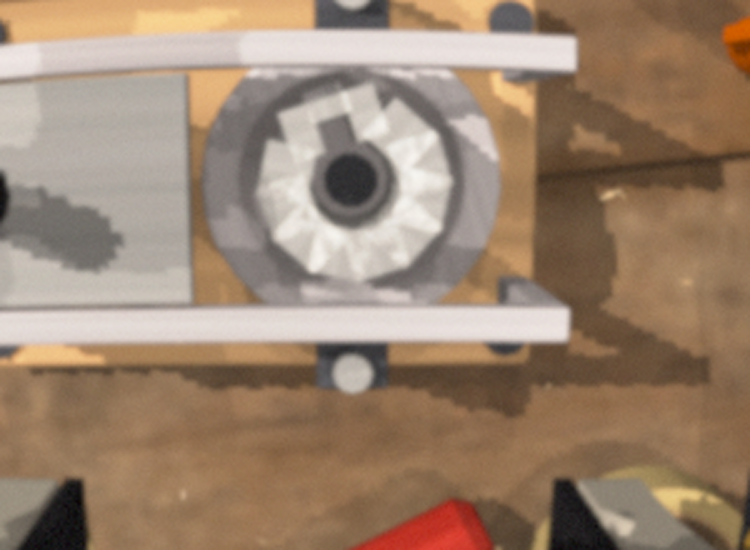

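The shutter is clear of the bore. In the crop the bore centre is at (352,180), and the keyway's outer end is at (331,118), pointing up-left. I'll measure it and segment the pixels near it.

Run:
```python
from h import *
pose=tool();s=snapshot("wrist")
f=lambda x,y:(x/2.5+200-.3,y/2.5+80-.3)
C=plane(s,[f(352,180.5)],.07,pose)[0]
P=plane(s,[f(331,117),f(300,180),f(403,180),f(352,133),f(352,228),f(318,124),f(346,112)],.07,pose)
print("bore",C.round(4));v=P-C;print("keydir",np.degrees(np.arctan2(v[:,1],v[:,0])).round(1),(np.linalg.norm(v[:,:2],axis=1)*1e3).round(1))
# bright hub top -> complement blob
g=cv2.cvtColor(s["color"],cv2.COLOR_RGB2GRAY)
# rectify hub plane: 0.25mm/px patch +-30mm via remap
N=240;xs=(np.arange(N)-N/2)*.25e-3
X,Y=np.meshgrid(C[0]+xs,C[1]+xs)
R,p=pose;T=np.array(s["tool_from_camera"]);W=np.c_[X.ravel(),Y.ravel(),np.full(X.size,.07)]
c=((W-p)@R-T[:3,3])@T[:3,:3];th=np.arctan2(np.hypot(c[:,0],c[:,1]),c[:,2]);r=np.hypot(c[:,0],c[:,1])+1e-12
u=(s["cx"]+s["fx"]*th*c[:,0]/r).reshape(N,N).astype('f4');w=(s["cy"]+s["fy"]*th*c[:,1]/r).reshape(N,N).astype('f4')
im=cv2.remap(g,u,w,1)
m=((im<140)*255).astype('u1');n,l,st,ce=cv2.connectedComponentsWithStats(m)
i=l[N//2,N//2];mm=(l==i);print("blob",st[i],ce[i])
cv2.imwrite("pics/hub.png",np.hstack([cv2.resize(im,(390,390)),cv2.resize(m,(390,390))]))
```

```text
bore [ 0.5467 -0.0953  0.07  ]
keydir [-170.6  -99.3   82.3  171.4   -8.5 -157.9  176.3] [18.6 14.4 14.2 13.3 13.3 18.3 19.2]
blob [  47   78  127   94 7999] [117.05163145 122.46130766]
```

View pics/hub.png

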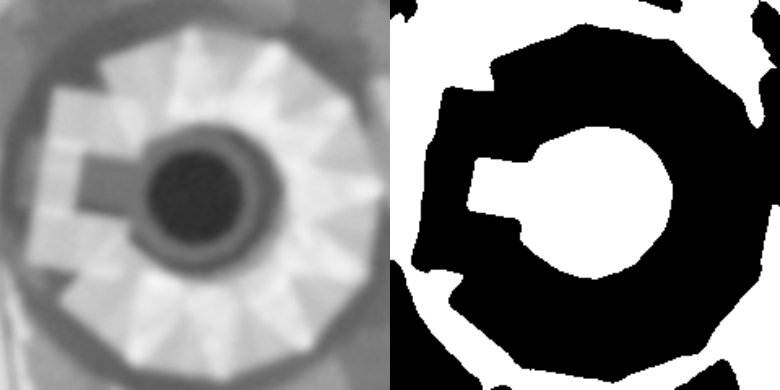

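The rectified hub is cleanly segmented. The bore centre refines to about (0.5484,-0.0942), and the keyway points to -171.7°, with its end 19.3 mm out as specified. Now to the shaft.

```bash
python3 -m handwheel '[[1,0.1,1,-0.3,0,0,0],[1,0.1,1,0,0,0,0],[1,0.1,1,0,0,0,0],[1,0.1,1,0,0,0,0],[1,0.3,1,0,0,0,0]]'>/dev/null; python3 -m handwheel '[[1,0.4,1,0,0,0,0],[1,0.4,1,0,0,0,0],[1,0.4,1,0,0,0,0],[1,0.4,1,0,0,0,0],[1,0.3,1,0,0,0,0]]'>/dev/null;python3 -m handwheel '[[1,0,0.6,0,0,0,0],[1,0,0,0,0,0,0],[1,0,0,0,0,0,0]]'
python3 - <<'E'
from h import *
s,p=look("w3");print(p[1],get_obs()["joint_pos"].round(1))
im=cv2.imread("pics/w3.png");cv2.imwrite("pics/w3z.png",cv2.resize(im[80:300,200:500],(750,550),interpolation=2))
E
```

```text
clock: 9.15
tool_pos: [0.5816, 0.1568, 0.357]
orientation: [-180.0, -0.0, 171.1]
force: [0.3, -0.0, 0.5]
opening: 0.0877
gripper_force: 0.0
[0.58161172 0.15679999 0.35702524] [  33.7   15.8  -12.7    0.   -61.6 -132.6]
```

View pics/w3z.png

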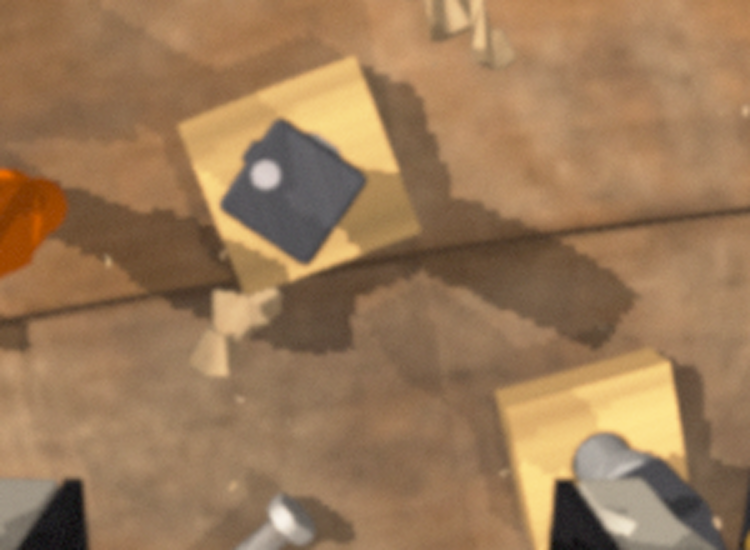

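The shaft head's top corners are at crop (283,119), (367,180), (305,263) and (222,202). The mark is at (265,174) and the key shows at the upper-left edge.

Run:
```python
from h import *
pose=tool();s=snapshot("wrist")
f=lambda x,y:(x/2.5+200-.3,y/2.5+80-.3)
P=plane(s,[f(*q) for q in[(283,119),(367,180),(305,263),(222,202)]],.106,pose);C=P.mean(0)
M=plane(s,[f(265,174)],.106,pose)[0];print(C.round(4),np.linalg.norm(P-np.roll(P,1,0),axis=1).round(4))
a=lambda v:np.degrees(np.arctan2(v[1],v[0]))
print("mark",a(M-C),"edges",[round(a(P[(i+1)%4]-P[i]),1) for i in range(4)])
# refine by minAreaRect of dark head in rectified patch
E=(P[0]+P[3])/2-C;print("keydir",a(E))
go([C[0],C[1],.357],a(E))
```

```text
[0.5229 0.1603 0.106 ] [0.0255 0.0256 0.0259 0.0257]
mark -129.68439426488732 edges [np.float64(44.8), np.float64(-45.3), np.float64(-135.9), np.float64(134.4)]
keydir -135.52500937424188
pose [0.5816 0.1567 0.3571] [-1.7998e+02 -1.0000e-02  1.7108e+02] shift [ 2.34 -0.22  0.01] turn [-0.  -0.  -8.9]
```

```bash
python3 -m handwheel '[[1,0.8,-0.1,0,0,0,0],[1,0.8,-0.1,0,0,0,0],[1,0.75,0,0,0,0,0],[1,0,0,0,0,0,-1],[1,0,0,0,0,0,-1]]'>/dev/null; python3 -m handwheel '[[1,0,0,0,0,0,-1],[1,0,0,0,0,0,-1],[1,0,0,0,0,0,-1],[1,0,0,0,0,0,-1],[1,0,0,0,0,0,-1]]'>/dev/null; python3 -m handwheel '[[1,0,0,0,0,0,-1],[1,0,0,0,0,0,-0.9],[1,0,0,1,0,0,0],[1,0,0,0,0,0,0]]'
python3 - <<'E'
from h import *
go([.5229,.1603,.246],-135.5)
E
```

```text
clock: 11.0
tool_pos: [0.5219, 0.1613, 0.3309]
orientation: [180.0, -0.2, -135.5]
force: [-0.2, -0.2, 0.5]
opening: 0.0878
gripper_force: 0.0
pose [0.5219 0.1613 0.3309] [ 179.96   -0.18 -135.51] shift [-0.01 -0.06  3.4 ] turn [ 0.01 -0.03 -0.  ]
```

```bash
python3 -m handwheel '[[1,0,-0.06,1,0,0,0],[1,0,0,1,0,0,0],[1,0,0,1,0,0,0],[0.5,0,0,0.4,0,0,0],[-1,0,0,0,0,0,0]]'>/dev/null; python3 -m handwheel '[[-1,0,0,0,0,0,0],[-1,0,0,0,0,0,0],[-1,0,0,0,0,0,0],[-1,0,0,0,0,0,0],[-1,0,0,0,0,0,0]]'; python3 -m handwheel '[[-1,0,0,0,0,0,0],[-1,0,0,0,0,0,0]]'
python3 - <<'E'
from h import *
go([.5484,-.0942,.385],-171.7)
E
```

```text
clock: 12.25
tool_pos: [0.5238, 0.1607, 0.2473]
orientation: [-180.0, 0.0, -135.5]
force: [-0.9, 1.2, 1.4]
opening: 0.0278
gripper_force: 29.9
clock: 12.5
tool_pos: [0.5238, 0.1607, 0.2473]
orientation: [-180.0, 0.0, -135.5]
force: [-0.5, 0.3, 2.0]
opening: 0.0278
gripper_force: 29.9
pose [0.5238 0.1607 0.2473] [-1.8000e+02  2.0000e-02 -1.3547e+02] shift [ 6.45 -7.96 -5.51] turn [0.   0.   6.04]
```

```bash
python3 -m handwheel '[[-1,0,0,-0.5,0,0,0],[-1,0,0,-1,0,0,0],[-1,0,0,-1,0,0,0],[-1,0,0,-1,0,0,0],[-1,0,0,-1,0,0,0]]'; python3 -m handwheel '[[-1,0,0,-1,0,0,1],[-1,0,0,0,0,0,1],[-1,0,0,0,0,0,1],[-1,0,0,0,0,0,1],[-1,0,0,0,0,0,1]]'>/dev/null;  python3 -m handwheel '[[-1,0,0,0,0,0,1],[-1,0,0,0,0,0,0]]';python3 - <<'E'
from h import *
go([.5484,-.0942,.385],-171.7)
E
```

```text
clock: 13.12
tool_pos: [0.5233, 0.1604, 0.3608]
orientation: [180.0, -0.0, -135.5]
force: [-0.3, 0.8, -3.0]
opening: 0.028
gripper_force: 29.9
clock: 14.0
tool_pos: [0.5234, 0.1605, 0.3848]
orientation: [180.0, -0.0, -171.4]
force: [0.3, 0.5, -2.9]
opening: 0.0275
gripper_force: 29.9
pose [0.5234 0.1605 0.3848] [ 1.8000e+02 -4.0000e-02 -1.7144e+02] shift [ 5.300e-01 -1.022e+01 -1.000e-02] turn [ 0.   -0.01  0.04]
```

```bash
python3 -m handwheel '[[-1,0.05,-1,0,0,0,0],[-1,0.05,-1,0,0,0,0],[-1,0.05,-1,0,0,0,0],[-1,0.05,-1,0,0,0,0],[-1,0.05,-1,0,0,0,0]]'>/dev/null; python3 -m handwheel '[[-1,0.05,-1,0,0,0,0],[-1,0.05,-1,0,0,0,0],[-1,0.05,-1,0,0,0,0],[-1,0.05,-1,0,0,0,0],[-1,0.05,-1,0,0,0,0]]'>/dev/null;  python3 -m handwheel '[[-1,0,-0.2,0.9,0,0,0.04],[-1,0,0,0.9,0,0,0],[-1,0,0,0,0,0,0],[-1,0,0,0,0,0,0]]';python3 - <<'E'
from h import *
go([.5484,-.0942,.34],-171.7)
s,p=look("w4")
im=cv2.imread("pics/w4.png");cv2.imwrite("pics/w4z.png",cv2.resize(im[140:320,220:440],(733,600),interpolation=2))
E
```

```text
clock: 15.75
tool_pos: [0.5495, -0.0933, 0.3406]
orientation: [-180.0, 0.0, -171.6]
force: [-0.0, 0.5, -1.5]
opening: 0.0279
gripper_force: 29.9
pose [ 0.5495 -0.0933  0.3406] [-1.7998e+02  4.0000e-02 -1.7163e+02] shift [ 0.05 -0.03  0.02] turn [-0.    0.01  0.01]
```

View pics/w4z.png

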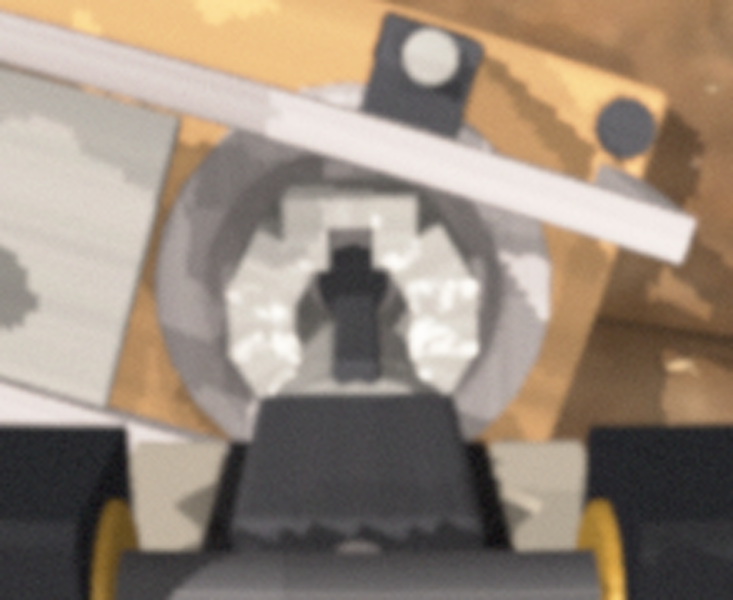

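The shaft hangs over the hub with the key at crop (357,250-380), nearly in line with the keyway at (350,228). I'll compare these with the projections.

Run:
```python
from h import *
pose=tool();s=snapshot("wrist");T=np.array(s["tool_from_camera"]);k=733/220
def proj(q): # tool coords -> zoom px
    c=(np.array(q)-T[:3,3])@T[:3,:3];r=np.hypot(c[0],c[1]);th=np.arctan2(r,c[2]);return ((np.array([s["cx"],s["cy"]])+s["fx"]*th*c[:2]/r-[220,140])*k).round(0)
R,p=pose;w=lambda X:R.T@(np.array(X)-p)
for n,z in(("keybot",.2233),("keytop",.1853)):print(n,proj([.018,-.0035,z]),proj([.018,.0035,z]))
print("tip",proj([0,0,.2393]),"tip edge",proj([.009,0,.2393]),"collar bot front",proj([.016,0,.1973]),"L/R",proj([0,-.016,.1973]),proj([0,.016,.1973]),"head top/low edge",proj([.014,-.014,.185]),proj([.014,.014,.185]))
b=np.array([.5484,-.0942,.07]);d=lambda r,a:b+[r*np.cos(np.radians(a)),r*np.sin(np.radians(a)),0]
print("bore",proj(w(b)),"kwend",proj(w(d(.02,-171.7))))
c=plane(s,[(329/k+220,228/k+140),(371/k+220,228/k+140)],.07,pose);print("seen kw corners",c.round(4),"mid local",((c.mean(0)-b)*1e3).round(1),"pred",((d(.02,-171.7)-b)*1e3).round(1))
```

```text
keybot [331. 302.] [372. 302.]
keytop [326. 372.] [376. 372.]
tip [352. 373.] tip edge [352. 327.] collar bot front [351. 360.] L/R [248. 458.] [455. 458.] head top/low edge [252. 400.] [450. 400.]
bore [349. 318.] kwend [349. 225.]
seen kw corners [[ 0.5299 -0.1011  0.07  ]
 [ 0.5286 -0.0926  0.07  ]] mid local [-19.1  -2.7   0. ] pred [-19.8  -2.9   0. ]
```

```bash
python3 -m handwheel '[[-1,0.05,-0.05,0.5,0,0,0],[-1,0,0,0.6,0,0,0],[-1,0,0,0,0,0,0]]';python3 -m handwheel '[[-1,0,0,0.15,0,0,0],[-1,0,0,0.15,0,0,0],[-1,0,0,0,0,0,0]]';python3 -m handwheel '[[-1,0,0,0.15,0,0,0],[-1,0,0,0.1,0,0,0],[-1,0,0,0,0,0,0]]'
```

```text
clock: 16.23
tool_pos: [0.5474, -0.0949, 0.3102]
orientation: [180.0, -0.2, -171.7]
force: [0.1, -0.2, -2.3]
opening: 0.0278
gripper_force: 29.9
clock: 16.6
tool_pos: [0.5482, -0.0948, 0.3045]
orientation: [180.0, 0.0, -171.7]
force: [0.6, -0.0, -3.0]
opening: 0.0275
gripper_force: 29.9
clock: 16.98
tool_pos: [0.5482, -0.0948, 0.2983]
orientation: [180.0, 0.0, -171.7]
force: [1.6, 0.5, -3.2]
opening: 0.0279
gripper_force: 29.9
```

The tip is 11 mm into the bore with no resistance. Continuing to the key.

```bash
python3 -m handwheel '[[-1,0,0,0.15,0,0,0],[-1,0,0,0.1,0,0,0],[-1,0,0,0,0,0,0]]';python3 -m handwheel '[[-1,0,0,0.1,0,0,0],[-1,0,0,0.1,0,0,0],[-1,0,0,0,0,0,0]]'
```

```text
clock: 17.35
tool_pos: [0.5483, -0.0947, 0.292]
orientation: [180.0, 0.0, -171.7]
force: [1.3, 1.0, -3.4]
opening: 0.028
gripper_force: 29.9
clock: 17.73
tool_pos: [0.5482, -0.0948, 0.287]
orientation: [180.0, 0.0, -171.7]
force: [1.8, 0.7, -4.0]
opening: 0.0278
gripper_force: 29.9
```

The key has slipped in (22 mm deep, no upward force). Now pressing home.

```bash
python3 -m handwheel '[[-1,0,0,0.2,0,0,0],[-1,0,0,0.2,0,0,0],[-1,0,0,0.2,0,0,0],[-1,0,0,0,0,0,0]]';python3 -m handwheel '[[-1,0,0,0.15,0,0,0],[-1,0,0,0.05,0,0,0],[-1,0,0,0,0,0,0]]';python3 -m handwheel '[[-1,0,0,0.05,0,0,0],[-1,0,0,0,0,0,0],[-1,0,0,0,0,0,0]]'
```

```text
clock: 18.23
tool_pos: [0.5484, -0.0948, 0.2722]
orientation: [-180.0, 0.0, -171.7]
force: [1.7, 1.1, 2.9]
opening: 0.0278
gripper_force: 29.9
clock: 18.6
tool_pos: [0.5484, -0.0948, 0.2678]
orientation: [-180.0, 0.1, -171.7]
force: [1.6, 2.0, 6.8]
opening: 0.0281
gripper_force: 29.9
clock: 18.98
tool_pos: [0.5484, -0.0948, 0.2672]
orientation: [-180.0, 0.1, -171.7]
force: [-1.2, 1.9, 12.1]
opening: 0.0281
gripper_force: 29.9
```

```bash
python3 -m handwheel '[[-1,0,0,0.05,0,0,0],[-1,0,0,0.02,0,0,0],[-1,0,0,0,0,0,0],[-1,0,0,0,0,0,0]]'
python3 - <<'E'
from h import *
s,p=look("w5")
im=cv2.imread("pics/w5.png");cv2.imwrite("pics/w5z.png",cv2.resize(im[100:320,180:480],(800,587),interpolation=2))
E
```

```text
clock: 19.48
tool_pos: [0.5483, -0.0948, 0.2671]
orientation: [-179.9, 0.1, -171.6]
force: [-6.2, 4.4, 26.1]
opening: 0.0279
gripper_force: 30.0
```

View pics/w5z.png

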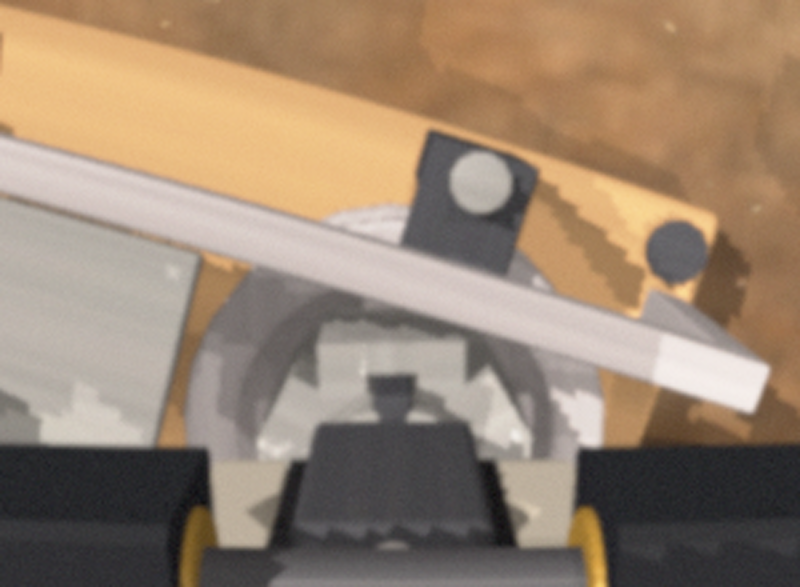

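The picture shows the collar on the hub with the key in the keyway at (392,395), and the shutter still clear on the left. The arm has stopped at TCP z 0.267 (predicted home 0.2673) with the force up to 26 N, so the collar is seated. Handing in.

```bash
python3 -c "
from plant import *
print(close_job())"
```

```text
the job is handed in; nothing more can be done
None
```

I slid the shutter to its stop and pressed the keyed shaft home, then handed the job in at about 19.5 s still gripping and pressing (wrist force reading 26 N); no verdict came back.

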